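Level a sprung platform with its foot and hold it there

ROBOT

A 6-joint arm with a two-finger parallel gripper is mounted at the origin on a cart in front of the work surface, level with it; the furniture and walls round the work are solid. World frame = base frame: x ahead of the robot, y to its left, z up, the work surface at z = 0. Lengths are in mm, angles in rad, forces in N, time in s.
With the tool pointing down it reaches from about 350 to 775 mm from the base axis. Payload 7.3 kg.
Tool frame: the origin (TCP) lies midway between the tips of the shut fingers; the grasp point (between the pads) lies 19 mm behind it; z points along the fingers, y is the line along which they close (so a half turn about z gives the same grasp; the last joint's range is limited). The gripper opens to 92 mm and grips with 3 to 60 N. Pads are 19 mm wide; open, the fingers measure 130 mm over their backs; the gripper's body (75 mm by 190 mm) begins 47 mm behind the grasp point.
Start: joints at [1.193, 0.342, 1.524, -0, 1.275, -0.146], TCP at [120.592, 510.982, 226.741] pointing down, gripper open.
Joint ranges: [-2.53, 2.53], [-0.77, 2.02], [0.04, 2.7], [-1, 4.14], [0.28, 2.66], [-3.11, 3.11]. Speed limits (rad/s): [2.57, 2.57, 3.14, 3.14, 3.14, 3.14].

INTERFACE

Orientations are given as [roll, pitch, yaw] about the fixed x, y, z axes, in that order (R = Rz(yaw) Ry(pitch) Rx(roll)).
In Python, from plant import bot gives the robot as it stands. The module is installed in compiled form; this text tells all that it offers.
- The arm moves only by the shell command python3 -m crank 'ROWS' [OPENING]. ROWS is JSON, a list of rows, each a list of 6 numbers: the shift along the tool's x, y, z in m, then the turn, a rotation vector about the tool's x, y, z in rad. In form: [[dx, dy, dz, wx, wy, wz], ...]. A call has 1 to 5 rows; each row shifts and turns the commanded pose from where the row before left it, along the tool's axes as they then stand; what a row does not reach is not made up. A row lasts 1/8 s, in which the tool goes at most 62.5 mm and 10.7 degrees, less where a joint would pass 70% of its speed; a pose out of reach is approached as far as the arm can. A call is refused whole if a number of a shift passes 0.0625 or a number of a turn 0.188, either way. A call with a gripper value outside its range is refused whole. OPENING is the opening in per cent of the stroke, from 0 (shut) to 100 (fully open), set as the call begins (- or left out, the last holds). The fingers move at their own pace and stop on an object; the grip force is fixed at half the most. Time passes only in rows, so rows that do not move let the fingers close. It gives the time, the measured TCP pose, the force, the opening and the grip force at its end, in the units of the state.
- bot.get_obs(): the state, without advancing time (a new reading comes with each control period).
- bot.capture(name): name is "scene" or "side" or "wrist"; returns a dict with "color" (400x640x3 uint8, blue, green, red), "fov_y" (degrees; the focal length in pixels is half the picture's height over the tangent of half this angle, whatever the lens; pixels are square), "cx", "cy" (the principal point, pixels), "extrinsics" (4x4, takes a point from world to camera coordinates); the wrist camera has in their place "tool_from_camera" (4x4, takes a point from camera to tool coordinates, whose origin is the TCP and whose axes are the flange's). Camera axes: x right, y up, looking along -z (the intrinsics and any distortion apply to the point x, -y, -z); pixel columns grow to the right and rows downward; lengths in mm; the calibration is good to about 2 mm. A picture is of the moment at which its call begins: read the wrist's pose just before it. There is no depth.
- bot.close_job(): hands the job in; it is judged then, once.
The state is a dict: "time": time; "joint_positions": joint angles; "dq": joint speeds; "tau": joint torques, N m; "tool_pos": TCP position; "tcp_rot": TCP orientation; "contact_force": force on the tool from outside, world axes, zero at the start; "moment": the same for the moment, N m; "grip_width": finger opening in mm; "finger_force": force on a finger pad.
Only numpy, scipy, OpenCV 4.12 (cv2) and the standard library are available. Lean on these libraries where they do the work, as an engineer would, in place of code of your own. Each camera call takes 0.05 s, during which the arm holds its last target. There are 200 camera calls.

TASK

Take the small yellow spirit level out of its compartment in the wooden tray and lay it lengthwise in the marked lane of the sprung aluminium platform, then leave it free. Take the black knob of the platform's levelling foot, press the foot down onto its round steel rest and turn the knob until the bubble sits between the two black lines; finish still holding the knob, with the foot pressed firmly down and the platform level. Leave the block and the brass knob in the tray where they are.

Things in the scene. Friction and masses are not known exactly. Their poses are not given: they have to be found in the camera images.
- cover: plywood bench cover, fixed, 357 x 530 mm, on battens over the saw table; origin under its centre on the table, its top 50 mm above the table. Stand and tray stand on it.
- stand: levelling stand, fixed: green base plate 270 x 110 x 10 mm. Origin under its centre, z up, x from the knob end to the hinge end. Two cheeks (30 mm long, top 60 mm above the origin) at x = 115 mm carry the platform's hinge axis 50 mm above the origin. It may stand left or right of the tray.
- platform: aluminium platform, 245 x 80 x 10 mm, hinged to the stand. Origin on the hinge axis, its y axis; the plate runs from x = -235 to +10 mm, its top at z = 5 mm. Turning positively about +y lifts the knob end. A spring lifts that end to a stop at 0.08 rad; 2 to 3 N down on the knob starts it moving, 4 to 6 N brings the foot onto its rest, more presses it there; let go, it springs up again.
- lane (a point): middle of the painted lane for the level, on the platform's top 75 mm from the hinge axis; axes as the platform's. The lane is 125 mm long (x) and 31 mm wide, between two black lines.
- shoe: the foot's rest: steel disc 40 mm in diameter, 4 mm thick, fixed on the base 95 mm from the stand's origin towards the knob end, its underside (origin) 10 mm above the stand's origin.
- foot: levelling foot with all it carries: rubber swivel pad 28 mm in diameter under the platform, 210 mm from the hinge axis, its origin at the centre of the pad's underside, with screw and knob above. The pad must be pressed down onto the rest, not just brought near it; the rubber gives about 0.2 mm a newton.
- knob_top (a point): centre of the top of the foot's black knob, z along the screw axis. The knob is round, 40 mm in diameter; its gripping rim lies 3 to 26 mm under this point, with 18 mm or more of free stem between knob and platform. While the foot stands pressed on its rest, turning the knob raises or lowers the platform and the knob keeps its height.
- knob (a joint): turn of the knob, rad, growing clockwise seen from above. Clockwise screws the foot out below the platform and so raises the pressed-down knob end: 3.18 mm a radian at the foot, 0.015 rad of slope a radian. It turns stiffly (0.12 N m) and stays where it is left. End stops at -4.5 and 3.0; it starts too far anticlockwise, by up to 3 rad.
- level: small yellow spirit level, a loose bar 110 x 22 x 30 mm, 0.2 kg, origin at the centre of its underside, x along its length, z up. A green vial with a pale bubble (16 mm long) and two black lines 24 mm apart lies open in its top.
- bubble (a joint): place of the bubble along the level's own x axis, m; 0 is the middle between the lines, end stops at +-0.020. It runs to the higher end, 0.5 mm for each 0.001 rad of slope, and takes about 1.5 s to settle. It is between the lines within +-0.004.
- tray: open wooden tray, fixed, 150 x 236 x 20 mm, origin under its centre. Walls 4 mm; two dividers along its x make three compartments 142 x 73 mm side by side along its y, with centres at y = -77.5, 0 and +77.5 mm; inner floor 4 mm above the origin. The level, the walnut block and the brass knob lie in one compartment each, in any order.
- walnut_block: dark wooden block 45 x 60 x 35 mm in the tray, to be left alone
- brass_knob: pale brass furniture knob, 29 mm in diameter, 32 mm high, standing in the tray, to be left alone

How it is judged:
By the outcome, as a careful person would: the job done as asked, in the order asked, and still so for the second after the job is handed in, while the arm keeps its last pose, push and grip.
It also fails if it takes over 72 s, if anything falls off the work surface, if the arm or the gripper's body presses on something with over 40 N, if the wrist force passes 120 N, or if a joint passes its speed limit or range.

## Working session

There is one attempt and no reset: what is moved stays moved. The work goes in short steps, Python scripts to look and compute and a shell command to move; the robot and the scene stay as the last step left them, time stands still between calls to the robot, and variables do not carry over. Pictures are saved under pics/ and viewed, at most 10 in all, crops included, and the job is handed in when it is done.

```bash
mkdir -p pics; cat > h.py <<'E'
import numpy as np, cv2
from plant import bot
from scipy.spatial.transform import Rotation as R
def cap(n):
    o=bot.get_obs(); c=bot.capture(n); return o,c
def cam(o,c):
    """returns f,cx,cy, R (cam->world), t cam pos"""
    h=c["color"].shape[0]; f=h/2/np.tan(np.radians(c["fov_y"])/2)
    if "extrinsics" in c:
        M=np.linalg.inv(np.array(c["extrinsics"]))
    else:
        T=np.eye(4); T[:3,:3]=R.from_euler('xyz',o["tcp_rot"]).as_matrix(); T[:3,3]=o["tool_pos"]
        M=T@np.array(c["tool_from_camera"])
    return f,c["cx"],c["cy"],M
def hit(C,u,v,z):
    f,cx,cy,M=C
    d=M[:3,:3]@np.array([(u-cx)/f,-(v-cy)/f,-1]); p=M[:3,3]
    return p+d*(z-p[2])/d[2]
E
python3 - <<'E'
from h import *
print(bot.get_obs())
ims=[]
for n in ["scene","side","wrist"]:
    o,c=cap(n); cv2.imwrite(f"pics/{n}0.png",c["color"]); 
    print(n,{k:np.round(v,3).tolist() for k,v in c.items() if k!="color"})
E
```

```text
{'time': 0.0, 'joint_positions': array([ 1.19301038e+00,  3.42730248e-01,  1.52501946e+00,  1.30424680e-05,
        1.27540603e+00, -1.45976661e-01]), 'dq': array([-0.0015317 , -0.0004879 , -0.00062069,  0.00023292,  0.0009209 ,
       -0.00054096]), 'tau': array([-2.93070188e-04, -4.31248283e+01, -2.44217795e+01,  7.16986391e-02,
        5.60808205e-02, -1.54386389e-04]), 'tool_pos': array([120.42235125, 510.58072909, 226.04021283]), 'tcp_rot': array([-3.14004801e+00, -2.39702444e-04,  2.90977938e+00]), 'contact_force': array([ 0.40148071, -0.36949835,  0.55638883]), 'moment': array([0.00211362, 0.01576908, 0.02622586]), 'finger_force': 0.0, 'grip_width': 91.90557335944332}
scene {'fov_y': 49.912, 'cx': 314.657, 'cy': 207.246, 'extrinsics': [[0.817, -0.576, -0.013, -464.108], [0.452, 0.627, 0.634, -299.75], [-0.357, -0.524, 0.773, -879.941], [0.0, 0.0, 0.0, 1.0]]}
side {'fov_y': 50.312, 'cx': 317.078, 'cy': 207.856, 'extrinsics': [[-0.973, -0.231, -0.002, 542.412], [0.139, -0.593, 0.793, -181.856], [-0.185, 0.772, 0.609, -813.729], [0.0, 0.0, 0.0, 1.0]]}
wrist {'fov_y': 70.32, 'cx': 317.174, 'cy': 196.705, 'tool_from_camera': [[0.0, 0.954, 0.301, 82.174], [1.0, 0.0, -0.0, 0.889], [-0.0, 0.301, -0.954, -157.846], [0.0, 0.0, 0.0, 1.0]]}
```

View pics/scene0.png

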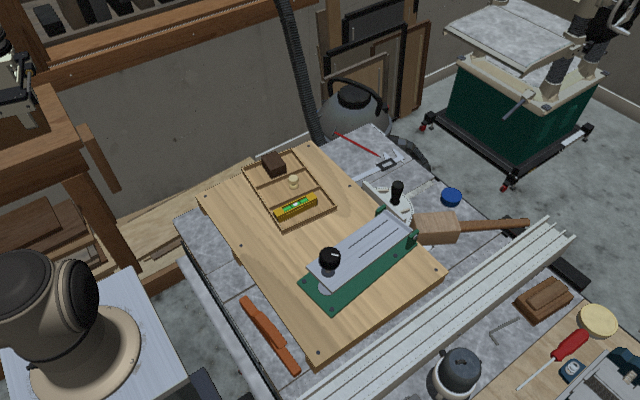

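View pics/side0.png

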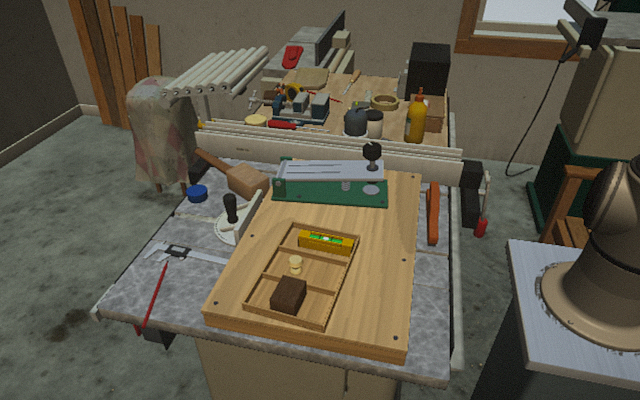

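The scene view shows the level at about (297,206) in the tray's compartment nearest the stand, the foot's knob at (330,253) and the hinge at (405,225). The side view shows the level at (325,240), the knob at (372,148) and the hinge at the left.

```bash
cat >> h.py <<'E'
def tri(C1,p1,C2,p2):
    A=[];b=[]
    for C,(u,v) in((C1,p1),(C2,p2)):
        f,cx,cy,M=C; d=M[:3,:3]@np.array([(u-cx)/f,-(v-cy)/f,-1]); d/=np.linalg.norm(d)
        P=np.eye(3)-np.outer(d,d); A.append(P); b.append(P@M[:3,3])
    return np.linalg.lstsq(np.vstack(A),np.hstack(b),rcond=None)[0]
def yellow(c,lo=(18,150,90),hi=(32,255,255)):
    m=cv2.inRange(cv2.cvtColor(c["color"],cv2.COLOR_BGR2HSV),lo,hi)
    return cv2.morphologyEx(m,cv2.MORPH_CLOSE,np.ones((5,5)))
E
python3 - <<'E'
from h import *
S=cap("scene");D=cap("side");s=cam(*S);d=cam(*D)
for n,a,b in [("knob",(330,249),(372,146)),("level",(297,204),(325,238)),("brass",(293,178),(296,259))]:
    print(n,tri(s,a,d,b).round(1))
for K,c,w in((s,S[1],(240,180,340,240)),(d,D[1],(270,220,370,265))):
    m=np.zeros((400,640),np.uint8);x0,y0,x1,y1=w;m[y0:y1,x0:x1]=yellow(c)[y0:y1,x0:x1]
    cs=cv2.findContours(m,0,2)[0];k=max(cs,key=cv2.contourArea);r=cv2.minAreaRect(k);print(r,len(cs))
    B=cv2.boxPoints(r);print([hit(K,*p,80).round(0).tolist() for p in B])
print("tray scene",[hit(s,*p,70).round(0).tolist() for p in((243,167),(283,231),(336,208),(297,152))])
print("plat scene",[hit(s,*p,110).round(0).tolist() for p in((308,266),(382,210),(414,230),(332,287))])
E
```

```text
knob [ 478.2 -179.3  182.6]
level [535.2  24.9  78.6]
brass [573.4  98.8  82. ]
((295.63690185546875, 206.43612670898438), (14.136455535888672, 44.886268615722656), 64.98310852050781) 1
[[478.0, 44.0, 80.0], [590.0, 37.0, 80.0], [578.0, -5.0, 80.0], [469.0, 3.0, 80.0]]
((322.7084045410156, 239.93414306640625), (68.87873077392578, 22.781269073486328), 12.724355697631836) 8
[[604.0, 59.0, 80.0], [614.0, -9.0, 80.0], [470.0, 6.0, 80.0], [470.0, 71.0, 80.0]]
tray scene [[494.0, 217.0, 70.0], [468.0, -17.0, 70.0], [607.0, -34.0, 70.0], [639.0, 182.0, 70.0]]
plat scene [[449.0, -148.0, 110.0], [667.0, -124.0, 110.0], [687.0, -207.0, 110.0], [460.0, -215.0, 110.0]]
```

View pics/wrist0.png

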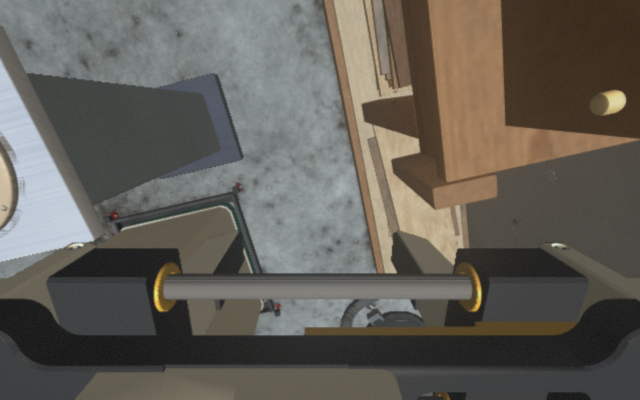

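The wrist view shows only floor and furniture, so I'm moving over to the level.

```bash
python3 -m crank '[[-0.0468,-0.0344,-0.002,0,0,0],[-0.0468,-0.0344,-0.002,0,0,0],[-0.0468,-0.0344,-0.002,0,0,0],[-0.0468,-0.0344,-0.002,0,0,0],[-0.0468,-0.0344,-0.002,0,0,0]]' 100 | tail -3
python3 -m crank '[[-0.0468,-0.0344,-0.002,0,0,0],[-0.0468,-0.0344,-0.002,0,0,0],[-0.0468,-0.0344,-0.002,0,0,0],[-0.0468,-0.0344,-0.002,0,0,0],[-0.0468,-0.0344,-0.002,0,0,0]]' | tail -3
python3 -m crank '[[-0.0468,-0.0344,-0.002,0,0,-0.14],[0,0,0,0,0,0]]' 60
python3 - <<'E'
from h import *
o,c=cap("wrist"); cv2.imwrite("pics/w1.png",c["color"]); print(o["tool_pos"],o["tcp_rot"],o["joint_positions"])
E
```

```text
contact_force: [1.2, 0.9, 0.4]
grip_width: 91.9
finger_force: 0.0
contact_force: [-0.4, -0.0, 0.1]
grip_width: 92.0
finger_force: 0.0
time: 1.75
tool_pos: [536.4, 21.4, 248.0]
tcp_rot: [-3.141, 0.0, 3.046]
contact_force: [0.0, 0.9, -0.1]
grip_width: 76.3
finger_force: 0.0
[536.44379086  21.35765101 247.96053497] [-3.14108471e+00  6.95490799e-06  3.04639068e+00] [-1.02695021e-01  3.48240590e-01  1.45494638e+00 -5.21911485e-04
  1.33839495e+00 -1.57816917e+00]
```

View pics/w1.png

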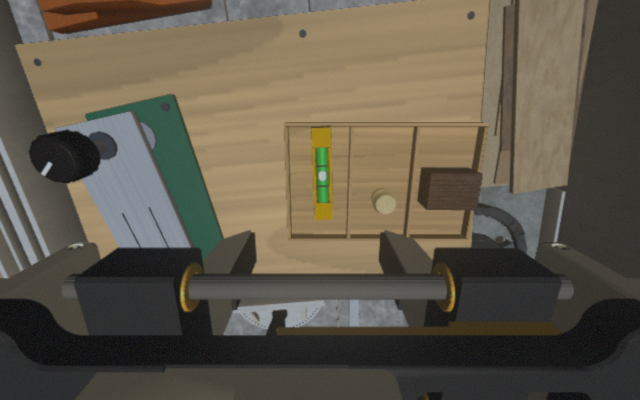

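The wrist view shows the level at x 311–332, y 127–220, between the tray wall at x≈290 and the divider at x≈348. The platform's knob end is at (65,155) and the lane lines start at about (125,213) and (150,208).

```bash
python3 - <<'E'
from h import *
o,c=cap("wrist");K=cam(o,c)
m=yellow(c);m[:,:290]=0;m[:,350:]=0;m[240:]=0
k=max(cv2.findContours(m,0,2)[0],key=cv2.contourArea);r=cv2.minAreaRect(k);print(r)
P=np.array([hit(K,*p,84) for p in cv2.boxPoints(r)]);print(P.round(1),P.mean(0))
for n,p,z in [("L1",(313,127),84),("L2",(330,127),84),("L3",(315,220),84),("L4",(332,219),84),("wallL1",(290,128),70),("wallL2",(292,233),70),("div1",(347,128),70),("div2",(346,233),70),("trayfar",(285,239),70),
 ("c1",(170,96),60),("c0",(89,113),60),("pl",(54,133),118),("pr",(128,113),118),("knob",(62,152),182),("ln1",(123,213),110),("ln2",(150,208),110)]:
    print(n,hit(K,*p,z).round(1)[:2])
S=cap("scene");cv2.imwrite("pics/s1.png",cv2.resize(S[1]["color"][150:330,220:460],None,fx=3.3,fy=3.3))
E
```

```text
((320.2437438964844, 174.50656127929688), (91.4571304321289, 19.070655822753906), 88.53119659423828)
[[475.5  21.5  84. ]
 [477.   42.5  84. ]
 [585.6  36.3  84. ]
 [584.   13.1  84. ]] [530.54521725  28.33748029  84.        ]
L1 [473.7  25.5]
L2 [475.5  44.2]
L3 [583.8  16.9]
L4 [584.5  37.7]
wallL1 [473.2  -1.3]
wallL2 [604.6 -15.1]
div1 [479.4  64.1]
div2 [611.3  54.4]
trayfar [612.2 -25.2]
c1 [ 425.1 -135. ]
c0 [ 434.4 -233.9]
pl [ 452.9 -230.2]
pr [ 441.3 -151.6]
knob [ 467.8 -171.2]
ln1 [ 544.6 -193.6]
ln2 [ 541.6 -162.1]
```

View pics/s1.png

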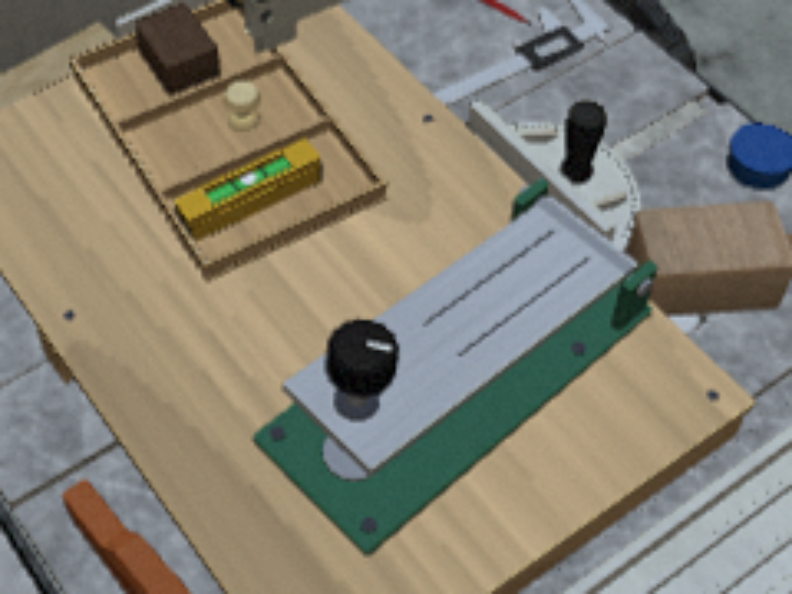

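The crop confirms the level lies clear of both walls, and the lane runs between two black lines from the platform's middle to the hinge. I'll grip the level by the part above the tray walls, so the fingers stay out of the tight compartment.

```bash
python3 -m crank '[[0.0067,0.0075,0.05,0,0,-0.025],[0,0,0.06,0,0,0],[0,0,0.05,0,0,0],[0,0,0.016,0,0,0],[0,0,0,0,0,0]]' 60
python3 -m crank '[[0,0,0,0,0,0],[0,0,0,0,0,0],[0,0,0,0,0,0],[0,0,0,0,0,0]]' 0
```

```text
time: 2.52
tool_pos: [527.2, 34.0, 71.9]
tcp_rot: [3.141, -0.003, 3.076]
contact_force: [0.0, -0.1, 0.2]
grip_width: 55.0
finger_force: 0.0
time: 3.02
tool_pos: [529.2, 32.2, 73.4]
tcp_rot: [-3.141, 0.002, 3.075]
contact_force: [-0.4, -1.6, 4.7]
grip_width: 22.1
finger_force: 30.0
```

```bash
python3 -m crank '[[0,0,-0.03,0,0,0],[0,0,-0.05,0,0,0],[0,0,-0.04,0,0,0],[0,0,0,0,0,0]]'
python3 - <<'E'
from h import *
o,c=cap("scene");K=cam(o,c)
o2,c2=cap("side");K2=cam(o2,c2)
cv2.imwrite("pics/d1.png",cv2.resize(c2["color"][140:220,260:400],None,fx=5.6,fy=5.6,interpolation=2))
g=lambda x,y:(x/3.3+220,y/3.3+150)
a=[((425,325),116),((553,232),106),((588,259),106),((459,355),116)]
P=np.array([hit(K,*g(*p),z) for p,z in a]);print(P.round(1),P.mean(0).round(1))
for i,j in((0,1),(3,2)): d=P[j]-P[i];print(np.hypot(*d[:2]),np.arctan2(d[1],d[0]))
d=P[0]-P[3];print(np.hypot(*d[:2]))
E
```

```text
time: 3.52
tool_pos: [530.2, 32.5, 195.6]
tcp_rot: [3.141, 0.006, 3.075]
contact_force: [0.1, 0.3, -2.5]
grip_width: 21.7
finger_force: 30.0
[[ 540.  -165.7  116. ]
 [ 660.7 -151.7  106. ]
 [ 664.5 -182.3  106. ]
 [ 543.3 -195.6  116. ]] [ 602.1 -173.8  111. ]
121.50032248727814 0.11514371707613065
121.87424332375795 0.10972476952088621
30.119413269954453
```

View pics/d1.png

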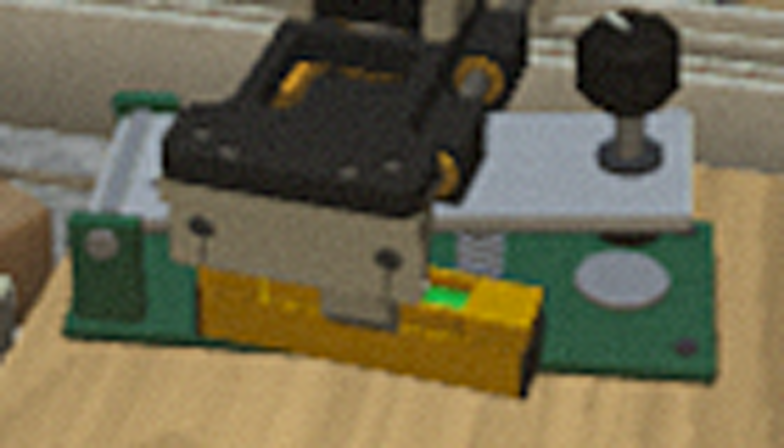

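The side view shows the level held in the gripper, and the knob on its stem above the platform's end, clear of the route. Lane middle is about (602,-174), yaw 0.11.

```bash
python3 -m crank '[[-0.0214,-0.0502,0,0,0,0],[-0.0214,-0.0502,0,0,0,0],[-0.0214,-0.0502,0,0,0,0],[-0.0214,-0.0502,0,0,0,0],[0,0,0,0,0,-0.1]]' |head -3
python3 -m crank '[[0,0,0,0,0,-0.082],[0,0,0.02,0,0.08,0],[0,0,0,0,0,0],[0,0,0,0,0,0]]'
python3 - <<'E'
from h import *
o,c=cap("wrist"); cv2.imwrite("pics/w2.png",c["color"]); print(o["tool_pos"],o["tcp_rot"])
E
```

```text
time: 4.25
tool_pos: [600.2, -177.3, 189.2]
tcp_rot: [3.14, -0.004, -3.111]
time: 4.75
tool_pos: [600.4, -173.3, 171.7]
tcp_rot: [3.14, -0.081, -3.026]
contact_force: [0.5, -0.1, -2.8]
grip_width: 21.4
finger_force: 30.0
[ 600.38179217 -173.27761025  171.68052838] [ 3.14040027 -0.08064095 -3.02610512]
```

View pics/w2.png

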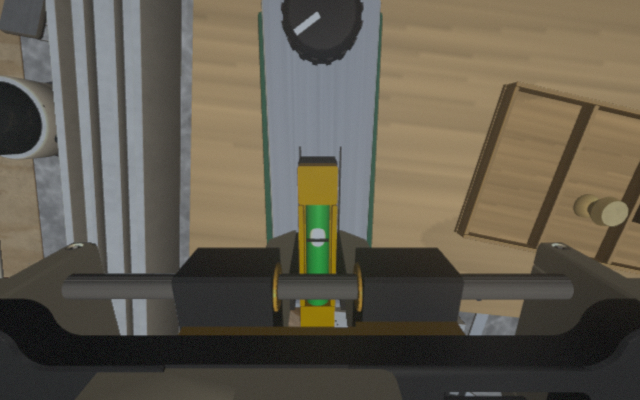

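The level hangs over the lane and parallel to it. The lane lines start at (300,148) and (341,148), the level's near end is at (318,157), and the knob is at (320,20).

```bash
python3 - <<'E'
from h import *
o,c=cap("wrist");K=cam(o,c)
T=R.from_euler('xyz',o["tcp_rot"]).as_matrix();t=o["tool_pos"]
def tool(p): return (T.T@(p-t)).round(1)
print(t, [tool(hit(K,u,148,116)) for u in(300,341)])
z=t[2]-19+30
print("level top end",[tool(hit(K,u,v,z+4.4)) for u,v in((299,163),(337,163))])
print("level bottom end",[tool(hit(K,u,157,z-30+4.4)) for u in(300,337)])
print("knob",hit(K,320,15,182),"pl edges",hit(K,264,100,116),hit(K,379,100,116))
E
```

```text
[ 600.55227816 -173.47588893  172.50233068] [array([ 51.9, -12.2,  60.8]), array([51.9, 19.3, 60.8])]
level top end [array([ 54. ,  -8.5, -11.2]), array([ 54. ,  11.3, -11.1])]
level bottom end [array([52.1, -9.7, 18.8]), array([52.1, 13.4, 18.8])]
knob [ 476.95747803 -185.42164534  182.        ] pl edges [ 513.98952972 -221.98623975  116.        ] [ 504.21815315 -137.62438211  116.        ]
```

```bash
python3 -m crank '[[-0.0065,0.001,0.02,0,0,0],[0,0,0.014,0,0,0],[0,0,0,0,0,0],[0,0,0,0,0,0]]'
python3 - <<'E'
from h import *
o,c=cap("wrist"); cv2.imwrite("pics/w3.png",cv2.resize(c["color"][120:300,230:410],None,fx=3.3,fy=3.3,interpolation=2))
E
```

```text
time: 5.35
tool_pos: [604.5, -172.3, 139.0]
tcp_rot: [-3.141, -0.079, -3.027]
contact_force: [-0.1, 0.3, -1.9]
grip_width: 21.6
finger_force: 30.0
```

View pics/w3.png

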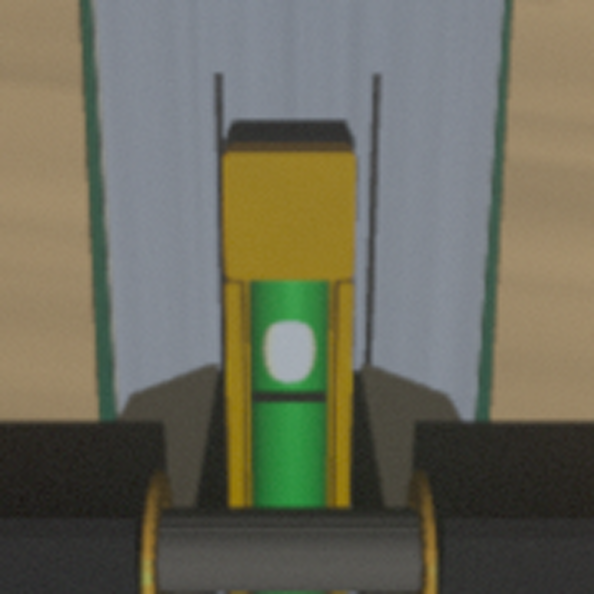

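The close crop shows the level's end 47 px (about 9 mm) behind the line start, where 7.5 mm is ideal. It sits about 1.3 mm left of mid-lane, so I'll correct that and lower it.

```bash
python3 -m crank '[[0.001,0.0013,0.005,0,0,0],[0,0,0,0,0,0],[0,0,0,0,0,0]]'
python3 -m crank '[[0,0,0.002,0,0,0],[0,0,0,0,0,0]]'
python3 -m crank '[[0,0,0.0015,0,0,0],[0,0,0,0,0,0]]'
```

```text
time: 5.78
tool_pos: [602.8, -171.0, 133.4]
tcp_rot: [3.142, -0.08, -3.026]
contact_force: [1.2, -0.5, -3.1]
grip_width: 21.3
finger_force: 30.0
time: 6.02
tool_pos: [602.7, -171.0, 131.4]
tcp_rot: [-3.142, -0.08, -3.026]
contact_force: [-0.4, 0.6, -1.3]
grip_width: 21.8
finger_force: 30.0
time: 6.28
tool_pos: [603.0, -171.0, 130.5]
tcp_rot: [-3.141, -0.079, -3.026]
contact_force: [1.2, 0.7, 2.8]
grip_width: 21.4
finger_force: 30.0
```

```bash
python3 -m crank '[[0,0,0,0,0,0],[0,0,0,0,0,0],[0,0,0,0,0,0]]' 50
python3 -m crank '[[0,0,-0.03,0,0,0],[0,0,-0.055,0,0,0],[0.04,0,-0.04,0,-0.08,0],[0.04,0,0,0,0,0],[0,0,0,0,0,0]]'
python3 - <<'E'
from h import *
o,c=cap("wrist"); cv2.imwrite("pics/w4.png",c["color"]);print(o["tool_pos"],o["tcp_rot"],o["joint_positions"].round(2))
E
```

```text
time: 6.65
tool_pos: [602.4, -171.0, 129.7]
tcp_rot: [3.141, -0.08, -3.026]
contact_force: [0.4, 0.6, 0.6]
grip_width: 44.3
finger_force: 0.0
time: 7.28
tool_pos: [531.1, -179.2, 258.7]
tcp_rot: [-3.141, 0.0, -3.028]
contact_force: [0.9, -0.5, 0.0]
grip_width: 45.8
finger_force: 0.0
[ 531.11577798 -179.23958686  258.74318727] [-3.14126676e+00  2.01891655e-04 -3.02794028e+00] [-0.46  0.39  1.37 -0.    1.39 -2.15]
```

View pics/w4.png

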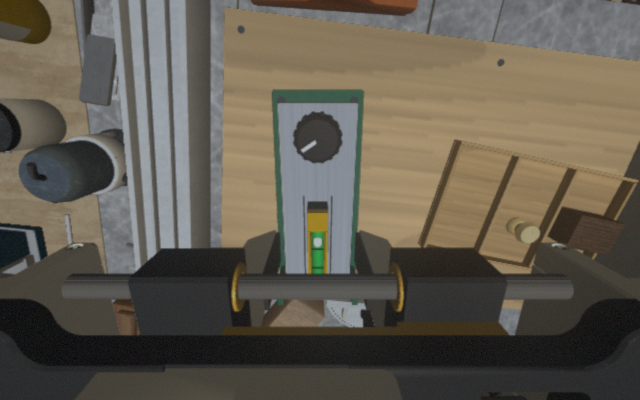

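The level lies free inside the lane lines, and the knob is at (318,137) with its white mark pointing lower left. Next, the knob's position.

```bash
cat >> h.py <<'E'
def dark(c,w,th=60):
    x0,y0,x1,y1=w; g=c["color"].max(2); m=np.zeros(g.shape,np.uint8); m[y0:y1,x0:x1]=(g[y0:y1,x0:x1]<th)*255
    m=cv2.morphologyEx(m,cv2.MORPH_CLOSE,np.ones((5,5)))
    k=max(cv2.findContours(m,0,2)[0],key=cv2.contourArea); return cv2.boundingRect(k),cv2.minEnclosingCircle(k)
E
python3 - <<'E'
from h import *
o,c=cap("wrist");K=cam(o,c)
o1,c1=cap("scene");K1=cam(o1,c1);o2,c2=cap("side");K2=cam(o2,c2)
a=dark(c,(280,100,355,175));b=dark(c1,(310,235,350,275));d=dark(c2,(355,135,390,170));print(a,b,d)
for z in(176,180,184,188):print(z,hit(K,*a[1][0],z).round(1))
# reproject candidate knob tops into scene/side
for z in (176,182,188):
    p=hit(K,*a[1][0],z)
    for k,cc in((K1,c1),(K2,c2)):
        f,cx,cy,M=k;q=np.linalg.inv(M)@np.r_[p,1];print(z,cx-f*q[0]/q[2],cy+f*q[1]/q[2])
v=cv2.hconcat([cv2.resize(c1["color"][220:290,300:400],(400,280),interpolation=2),cv2.resize(c2["color"][120:190,300:400],(400,280),interpolation=2)])
cv2.imwrite("pics/k.png",v)
E
```

```text
((294, 111, 48, 50), ((317.17254638671875, 135.46478271484375), 25.005706787109375)) ((319, 247, 22, 24), ((329.362060546875, 258.53448486328125), 11.948394775390625)) ((363, 142, 18, 20), ((371.8270568847656, 151.06015014648438), 10.174696922302246))
176 [ 473.6 -185.   176. ]
180 [ 473.2 -185.1  180. ]
184 [ 472.8 -185.1  184. ]
188 [ 472.4 -185.1  188. ]
176 329.0097192378617 254.71738383452785
176 373.4713575331598 147.26447434184223
182 328.83038582049545 253.1443839630408
182 373.94685420450855 144.86930810251818
188 328.648883235943 251.55235752218857
188 374.4261438250675 142.4550360640515
```

View pics/k.png

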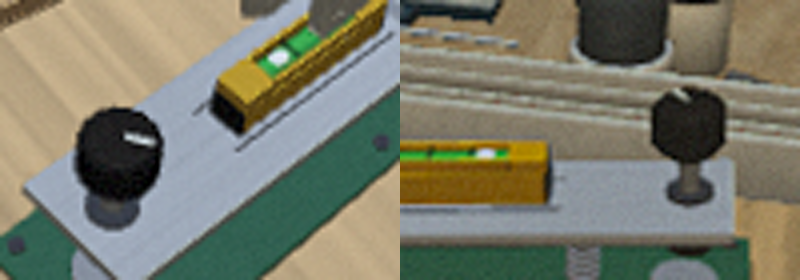

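The crops put the knob's top face centre at about row 255 in the scene view and row 148 in the side view, so its top is near (474,-185,176). Next I'll go down over it, tilted along its axis, and grip.

```bash
python3 -m crank '[[0.051,0.001,0,0,0,0],[0,0,0,0,0.08,0],[0,0,0.04,0,0,0],[0,0,0.04,0,0,0],[0,0,0.035,0,0,0]]' 78
python3 -m crank '[[0,0,0,0,0,0],[0,0,0,0,0,0]]'
python3 -m crank '[[0,0,0,0,0,0],[0,0,0,0,0,0],[0,0,0,0,0,0],[0,0,0,0,0,0]]' 0
```

```text
time: 8.1
tool_pos: [473.8, -184.7, 141.0]
tcp_rot: [3.141, -0.081, -3.026]
contact_force: [0.5, -0.6, 0.6]
grip_width: 71.8
finger_force: 0.0
time: 8.35
tool_pos: [474.4, -185.3, 143.9]
tcp_rot: [-3.141, -0.079, -3.026]
contact_force: [-0.2, -0.2, -0.3]
grip_width: 71.5
finger_force: 0.0
time: 8.85
tool_pos: [473.4, -185.3, 143.5]
tcp_rot: [-3.141, -0.079, -3.026]
contact_force: [0.1, -0.1, 1.4]
grip_width: 39.0
finger_force: 30.0
```

```bash
python3 -m crank '[[0.0005,0,0.0041,0,-0.02,0],[0.0005,0,0.0041,0,-0.02,0],[0.0005,0,0.0041,0,-0.02,0],[0,0,0,0,0,0],[0,0,0,0,0,0]]'
python3 -m crank '[[0.0005,0,0.0041,0,-0.02,0],[0,0,0,0,0,0],[0,0,0,0,0,0]]'
```

```text
time: 9.48
tool_pos: [471.2, -185.5, 131.1]
tcp_rot: [-3.141, -0.02, -3.027]
contact_force: [0.1, -2.2, 3.6]
grip_width: 39.1
finger_force: 30.0
time: 9.85
tool_pos: [470.6, -185.5, 127.0]
tcp_rot: [-3.141, 0.0, -3.026]
contact_force: [1.1, -3.3, 3.3]
grip_width: 39.3
finger_force: 30.0
```

```bash
for i in 1; do python3 -m crank '[[0.0003,0,0.002,0,-0.01,0],[0,0,0,0,0,0],[0,0,0,0,0,0]]'; done
python3 -m crank '[[0.0003,0,0.002,0,-0.01,0],[0,0,0,0,0,0],[0,0,0,0,0,0]]' | grep -E "pos|contact"
python3 -m crank '[[0.0003,0,0.002,0,-0.01,0],[0,0,0,0,0,0],[0,0,0,0,0,0]]' | grep -E "pos|contact"
```

```text
time: 10.22
tool_pos: [470.3, -185.5, 124.9]
tcp_rot: [-3.141, 0.01, -3.026]
contact_force: [0.5, -3.5, 4.7]
grip_width: 39.5
finger_force: 30.0
tool_pos: [470.0, -185.5, 123.0]
contact_force: [0.5, -3.3, 4.7]
tool_pos: [469.8, -185.5, 121.0]
contact_force: [0.6, -4.2, 4.9]
```

```bash
python3 -m crank '[[0.0003,0,0.002,0,-0.01,0],[0,0,0,0,0,0],[0,0,0,0,0,0]]' | grep -E "pos|contact"
python3 -m crank '[[0.0002,0,0.0015,0,-0.007,0],[0,0,0,0,0,0],[0,0,0,0,0,0]]' | grep -E "pos|contact"
```

```text
tool_pos: [470.0, -185.6, 120.1]
contact_force: [-0.3, -2.0, 14.2]
tool_pos: [470.5, -185.8, 119.9]
contact_force: [-2.0, -2.3, 24.1]
```

The foot met its rest at TCP z≈120, which is a slope of about -0.032, so roughly 2 rad clockwise is needed. I'll ease the press a little, bring the tool upright and turn.

```bash
python3 -m crank '[[0.0009,0,-0.0008,0,0.045,0],[0,0,0,0,0,0],[0,0,0,0,0,0]]' | grep -E "pos|rot|contact"
python3 -m crank '[[0,0,0,0,0,0.17],[0,0,0,0,0,0.17],[0,0,0,0,0,0]]' | grep -E "pos|rot|contact|grip"
```

```text
tool_pos: [469.7, -185.9, 119.9]
tcp_rot: [-3.14, 0.005, -3.026]
contact_force: [0.8, -2.6, 15.6]
tool_pos: [469.8, -185.9, 119.8]
tcp_rot: [3.141, 0.006, 2.914]
contact_force: [0.8, -2.3, 15.8]
grip_width: 39.1
```

```bash
python3 -m crank '[[0,0,0,0,0,0.17],[0,0,0,0,0,0.17],[0,0,0,0,0,0.17],[0,0,0,0,0,0.17],[0,0,0,0,0,0]]' | grep -E "pos|rot|contact|grip"
python3 -m crank '[[0,0,0,0,0,0.17],[0,0,0,0,0,0.17],[0,0,0,0,0,0.17],[0,0,0,0,0,0],[0,0,0,0,0,0]]' | grep -E "pos|rot|contact|grip"
python3 -m crank '[[0,0,0,0,0,0],[0,0,0,0,0,0],[0,0,0,0,0,0],[0,0,0,0,0,0],[0,0,0,0,0,0]]' | grep -E "pos|rot|contact|grip"
python3 -m crank '[[0,0,0,0,0,0],[0,0,0,0,0,0],[0,0,0,0,0,0],[0,0,0,0,0,0],[0,0,0,0,0,0]]' | grep -E "time"
python3 - <<'E'
from h import *
o1,c1=cap("scene");o2,c2=cap("side")
v=cv2.vconcat([cv2.resize(c1["color"][195:255,340:430],(780,300),interpolation=2)[:, :],cv2.resize(c2["color"][140:200,270:426],(780,300),interpolation=2)])
cv2.imwrite("pics/b1.png",v)
E
```

```text
tool_pos: [469.8, -186.2, 119.8]
tcp_rot: [3.138, 0.005, 2.234]
contact_force: [1.8, -3.4, 14.3]
grip_width: 38.9
tool_pos: [469.6, -186.3, 119.7]
tcp_rot: [3.137, 0.003, 1.726]
contact_force: [0.4, -3.8, 12.9]
grip_width: 38.7
tool_pos: [469.6, -186.3, 119.7]
tcp_rot: [3.137, 0.003, 1.726]
contact_force: [-0.3, -3.8, 13.3]
grip_width: 39.1
time: 14.98
```

I've used my ten views, so from here I'll measure the bubble numerically, as a profile along the vial relative to its two lines.

```bash
cat > b.py <<'E'
from h import *
def prof(name):
    o,c=cap(name);K=cam(o,c);f,cx,cy,M=K;Mi=np.linalg.inv(M)
    im=c["color"];hsv=cv2.cvtColor(im,cv2.COLOR_BGR2HSV)
    q=Mi@np.r_[604,-173,135,1];u,v=int(cx-f*q[0]/q[2]),int(cy+f*q[1]/q[2])
    m=cv2.inRange(hsv,(45,120,80),(75,255,255));w=np.zeros_like(m);w[v-30:v+30,u-55:u+55]=m[v-30:v+30,u-55:u+55]
    p=np.argwhere(w)[:,::-1].astype(float)
    if len(p)<10: print(name,"no green",len(p));return
    # axis: green pixels -> plane z=132 world
    P=np.array([hit(K,*x,132)[:2] for x in p]);ce=P.mean(0);d=np.array([np.cos(.112),np.sin(.112)]);n=np.array([-d[1],d[0]])
    t=np.median((P-ce)@n);s=(P-ce)@d
    print(name,len(p),"green ctr",ce.round(1),"extent",s.min().round(1),s.max().round(1),"width",np.ptp((P-ce)@n).round(1))
    S=np.arange(s.min()-4,s.max()+5,1.0);out=[]
    for a in S:
        r=[]
        for b in(-2,-1,0,1,2):
            g=ce+a*d+(t+b)*n;q=Mi@np.r_[g,132,1];x,y=cx-f*q[0]/q[2],cy+f*q[1]/q[2]
            r.append(cv2.getRectSubPix(im,(1,1),(float(x),float(y)))[0,0])
        out.append(np.mean(r,0))
    out=np.array(out)
    print(" ".join(f"{a:.0f}:{int(x[2])}/{int(x[1])}" for a,x in zip(S,out)))
if __name__=="__main__":
    for n in("scene","side"):prof(n)
E
python3 b.py
```

```text
scene 74 green ctr [ 613.2 -173.9] extent -42.3 57.9 width 93.4
-46:185/152 -45:183/156 -44:161/159 -43:129/162 -42:99/167 -41:75/170 -40:63/170 -39:61/171 -38:61/172 -37:62/172 -36:63/161 -35:67/140 -34:72/116 -33:77/96 -32:80/84 -31:81/80 -30:83/79 -29:83/79 -28:84/79 -27:85/81 -26:85/81 -25:85/81 -24:86/83 -23:86/83 -22:86/83 -21:84/84 -20:80/89 -19:77/95 -18:74/102 -17:71/110 -16:67/120 -15:62/132 -14:59/146 -13:64/160 -12:85/174 -11:114/183 -10:143/192 -9:166/198 -8:181/204 -7:195/212 -6:199/214 -5:194/210 -4:190/209 -3:183/209 -2:161/201 -1:129/184 -0:97/157 1:66/123 2:43/95 3:39/99 4:44/121 5:50/144 6:56/158 7:60/164 8:62/167 9:61/167 10:59/165 11:58/163 12:59/164 13:59/165 14:58/165 15:59/165 16:60/165 17:58/165 18:57/164 19:56/164 20:55/162 21:57/158 22:76/149 23:107/141 24:139/140 25:165/145 26:177/149 27:182/151 28:182/151 29:182/151 30:182/152 31:182/152 32:182/152 33:183/153 34:183/153 35:183/153 36:183/153 37:183/154 38:183/154 39:182/153 40:182/152 41:183/152 42:183/152 43:181/152 44:174/150 45:162/147 46:149/143 47:140/142 48:135/143 49:137/147 50:143/154 51:152/162 5
[... 1344 characters left out ...]
4/86 9:44/85 10:44/82 11:44/82 12:45/83 13:46/84 14:43/83 15:40/83 16:41/83 17:42/83 18:39/83 19:37/82 20:40/84 21:44/86 22:42/85 23:37/82 24:36/81 25:39/82 26:41/83 27:41/83 28:40/84 29:43/87 30:44/89 31:43/86 32:41/83 33:44/85 34:46/86 35:44/87 36:43/87 37:43/87 38:43/86 39:42/85 40:40/84 41:39/83 42:39/82 43:41/82 44:43/85 45:44/86 46:42/85 47:40/84 48:42/85 49:44/86 50:44/87 51:44/87 52:42/80 53:41/69 54:39/58 55:36/49 56:35/46 57:38/53 58:40/58 59:37/58 60:36/58 61:44/61 62:54/65 63:69/74 64:85/84 65:89/85 66:90/81 67:90/81 68:91/84 69:90/84 70:87/82 71:88/82 72:92/85 73:92/85 74:77/75 75:63/67 76:51/62 77:39/57 78:36/56 79:35/56 80:40/59 81:48/63 82:63/75 83:86/92 84:104/107 85:112/117
```

The scene profile shows the right line at +2.5 and the bubble centred near -5.8, where the middle is about -9.5. It is still 3.7 mm towards the hinge, so about 0.5 rad more is needed.

```bash
sed -i 's/S=np.arange.*;out/S=np.arange(-46,28,1.0);out/; s/("scene","side")/("scene",)/' b.py
python3 -m crank '[[0,0,0,0,0,0.165],[0,0,0,0,0,0.165],[0,0,0,0,0,0.165],[0,0,0,0,0,0],[0,0,0,0,0,0]]' | grep -E "pos|rot|contact|grip"
python3 -m crank '[[0,0,0,0,0,0],[0,0,0,0,0,0],[0,0,0,0,0,0],[0,0,0,0,0,0],[0,0,0,0,0,0]]' | grep -E "time"
python3 -m crank '[[0,0,0,0,0,0],[0,0,0,0,0,0],[0,0,0,0,0,0],[0,0,0,0,0,0],[0,0,0,0,0,0]]' | grep -E "time"
python3 -m crank '[[0,0,0,0,0,0],[0,0,0,0,0,0],[0,0,0,0,0,0],[0,0,0,0,0,0],[0,0,0,0,0,0]]' | grep -E "time|contact"
python3 b.py
```

```text
tool_pos: [469.3, -186.3, 119.7]
tcp_rot: [3.137, 0.0, 1.231]
contact_force: [-0.1, -3.2, 14.1]
grip_width: 39.0
time: 16.42
time: 17.05
time: 17.68
contact_force: [-0.4, -4.7, 13.4]
scene 62 green ctr [ 628.3 -169.5] extent -18.9 43.2 width 93.9
-46:51/52 -45:53/53 -44:54/54 -43:53/54 -42:51/53 -41:50/51 -40:50/51 -39:50/51 -38:51/53 -37:51/53 -36:51/52 -35:50/51 -34:49/50 -33:49/50 -32:50/51 -31:51/52 -30:51/52 -29:50/52 -28:50/52 -27:51/53 -26:51/53 -25:51/54 -24:51/53 -23:49/49 -22:47/45 -21:46/43 -20:45/55 -19:46/83 -18:50/121 -17:56/153 -16:57/161 -15:53/146 -14:46/120 -13:43/103 -12:45/106 -11:51/129 -10:57/153 -9:60/168 -8:62/173 -7:62/174 -6:62/174 -5:63/174 -4:64/175 -3:64/176 -2:64/175 -1:64/175 0:64/175 1:63/174 2:62/174 3:61/174 4:59/174 5:59/171 6:64/162 7:81/150 8:115/146 9:152/148 10:174/151 11:183/154 12:184/154 13:183/154 14:182/153 15:182/152 16:182/153 17:182/153 18:182/153 19:184/154 20:185/155 21:184/155 22:183/153 23:182/153 24:182/153 25:183/154 26:184/153 27:184/153
```

The gripper now hides the bubble in the scene view, so I'll measure with the side and wrist cameras instead.

```bash
cat > b2.py <<'E'
from h import *
Z=132
def prof(name,step):
    o,c=cap(name);K=cam(o,c);f,cx,cy,M=K;Mi=np.linalg.inv(M);im=c["color"]
    d=np.array([np.cos(.112),np.sin(.112)]);n=np.array([-d[1],d[0]]);ce=np.array([604.,-173])
    S=np.arange(-60,60,.5);T=np.arange(-20,20,.5)
    G=np.array([[np.r_[ce+a*d+b*n,Z,1] for a in S] for b in T])
    q=G@Mi.T;mx=(cx-f*q[...,0]/q[...,2]).astype(np.float32);my=(cy+f*q[...,1]/q[...,2]).astype(np.float32)
    r=cv2.remap(im,mx,my,1);h=cv2.cvtColor(r,cv2.COLOR_BGR2HSV)
    g=cv2.inRange(h,(50,130,110),(75,255,255))>0
    print(name,"uv",mx[40,120],my[40,120],"green",g.sum())
    if g.sum()<100:return
    rows=g.sum(1);b=int(np.average(np.arange(len(T)),weights=rows));print("t",T[b],"s",S[g.any(0)][[0,-1]])
    p=r[b-4:b+5].mean(0)[::step]
    print(" ".join(f"{a:.0f}:{int(x[2])}/{int(x[1])}" for a,x in zip(S[::step],p) if abs(a)<45))
prof("side",2);prof("wrist",2)
E
python3 b2.py
```

```text
side uv 314.66702 160.24025 green 1241
t 1.5 s [-29.5  35. ]
-44:176/137 -43:175/136 -42:173/135 -41:173/135 -40:173/135 -39:175/136 -38:176/138 -37:176/137 -36:176/135 -35:179/135 -34:185/138 -33:183/141 -32:156/145 -31:129/149 -30:96/149 -29:61/150 -28:47/150 -27:46/151 -26:45/152 -25:48/154 -24:51/155 -23:52/157 -22:53/159 -21:51/158 -20:47/156 -19:45/156 -18:44/159 -17:44/161 -16:42/162 -15:42/162 -14:42/163 -13:42/164 -12:41/152 -11:38/127 -10:34/110 -9:33/122 -8:32/134 -7:32/152 -6:33/170 -5:40/178 -4:50/181 -3:67/182 -2:100/182 -1:134/183 0:158/188 1:179/193 2:190/198 3:197/202 4:200/205 5:199/205 6:197/205 7:171/198 8:144/189 9:112/178 10:76/166 11:51/154 12:46/143 13:40/131 14:42/121 15:44/114 16:46/122 17:47/136 18:47/149 19:44/158 20:41/164 21:41/163 22:41/162 23:41/161 24:40/158 25:40/157 26:41/158 27:42/158 28:41/162 29:40/165 30:40/170 31:41/175 32:38/175 33:33/167 34:36/158 35:87/152 36:137/146 37:160/142 38:177/138 39:184/138 40:181/137 41:179/138 42:179/139 43:179/140 44:178/139
wrist uv 554.8885 158.48083 green 2403
t 4.0 s [-32.  34.]
-44:164/136 -43:164/135 -42:16
[... 206 characters left out ...]
64/168 -23:64/168 -22:64/167 -21:64/167 -20:64/167 -19:64/167 -18:64/167 -17:63/167 -16:62/166 -15:63/166 -14:62/166 -13:63/166 -12:59/144 -11:53/60 -10:57/80 -9:61/160 -8:61/165 -7:60/164 -6:60/164 -5:61/165 -4:111/173 -3:176/188 -2:181/189 -1:182/190 0:182/190 1:182/190 2:182/190 3:181/189 4:181/190 5:180/189 6:168/186 7:127/176 8:64/164 9:57/162 10:57/162 11:57/162 12:57/155 13:49/72 14:52/56 15:56/126 16:55/161 17:55/161 18:55/160 19:55/160 20:54/160 21:54/160 22:54/160 23:55/160 24:54/160 25:54/160 26:54/160 27:54/159 28:53/159 29:54/159 30:52/159 31:52/158 32:52/158 33:53/157 34:70/117 35:130/105 36:164/132 37:164/134 38:163/134 39:163/133 40:162/133 41:162/133 42:158/130 43:0/0 44:0/0
```

In the wrist view the lines are at -10.6 and 13.7 and the bubble runs from -4 to 7.2, so it is centred. The press is about 13 N including the spring, so I'll press a bit more firmly, correct for the rubber's give and re-check.

```bash
python3 -m crank '[[0,0,0.0006,0,0,0],[0,0,0,0,0,0.15],[0,0,0,0,0,0],[0,0,0,0,0,0],[0,0,0,0,0,0]]' | grep -E "pos|contact"
python3 -m crank '[[0,0,0,0,0,0],[0,0,0,0,0,0],[0,0,0,0,0,0],[0,0,0,0,0,0],[0,0,0,0,0,0]]' | grep -E "time"
python3 -m crank '[[0,0,0,0,0,0],[0,0,0,0,0,0],[0,0,0,0,0,0],[0,0,0,0,0,0],[0,0,0,0,0,0]]' | grep -E "time"
python3 -m crank '[[0,0,0,0,0,0],[0,0,0,0,0,0],[0,0,0,0,0,0],[0,0,0,0,0,0],[0,0,0,0,0,0]]' 
python3 b2.py | cut -c1-2000
```

```text
tool_pos: [469.3, -186.3, 119.6]
contact_force: [-3.0, -3.4, 20.3]
time: 19.08
time: 19.7
time: 20.32
tool_pos: [469.3, -186.3, 119.6]
tcp_rot: [3.136, -0.001, 1.082]
contact_force: [-2.1, -3.5, 19.8]
grip_width: 39.1
finger_force: 30.0
side uv 314.66702 160.24025 green 1232
t 1.0 s [-29.5  35. ]
-44:175/137 -43:172/134 -42:172/133 -41:174/135 -40:176/136 -39:174/136 -38:173/135 -37:174/135 -36:177/136 -35:180/137 -34:183/137 -33:181/138 -32:154/139 -31:127/140 -30:94/143 -29:60/147 -28:45/150 -27:45/153 -26:45/155 -25:46/156 -24:45/158 -23:43/158 -22:41/158 -21:40/158 -20:41/158 -19:42/157 -18:41/158 -17:41/159 -16:41/159 -15:43/158 -14:43/163 -13:40/170 -12:37/163 -11:32/137 -10:26/117 -9:27/126 -8:30/134 -7:32/149 -6:33/165 -5:53/171 -4:89/174 -3:123/178 -2:151/187 -1:177/196 0:188/199 1:194/201 2:196/201 3:197/200 4:196/200 5:194/200 6:191/200 7:165/190 8:136/177 9:103/168 10:67/159 11:41/149 12:40/139 13:38/127 14:35/117 15:33/108 16:35/116 17:40/133 18:43/147 19:43/155 20:42/161 21:43/159 22:43/158 23:43/157 24:43/156 25:42/157 26:41/162 27:38/167 28:39/170 29:40/172 30:39/173 
[... 453 characters left out ...]
23:65/166 -22:64/166 -21:64/166 -20:64/165 -19:64/165 -18:64/165 -17:63/165 -16:63/164 -15:62/164 -14:61/163 -13:62/164 -12:59/145 -11:53/58 -10:56/81 -9:60/159 -8:61/162 -7:60/162 -6:61/162 -5:109/170 -4:171/184 -3:177/185 -2:178/186 -1:178/186 0:177/186 1:177/185 2:178/185 3:177/185 4:176/185 5:164/182 6:125/173 7:63/160 8:56/159 9:57/159 10:56/159 11:57/159 12:56/155 13:47/72 14:50/53 15:54/130 16:56/159 17:55/158 18:54/157 19:54/157 20:53/156 21:54/157 22:54/157 23:53/157 24:53/156 25:53/156 26:53/156 27:53/156 28:53/156 29:53/156 30:52/155 31:53/155 32:52/155 33:51/154 34:66/120 35:127/102 36:159/128 37:159/130 38:159/130 39:158/131 40:158/130 41:157/128 42:157/129 43:156/128 44:156/128
```

The bubble is within 1 mm of the middle in both views, with about 20 N on the knob. Handing in.

```bash
python3 -c "
from plant import bot
print(bot.close_job())"
```

```text
the job is handed in; nothing more can be done
None
```

The job is handed in: the level lies free in the lane, the gripper still holds the knob with the foot pressed down at about 20 N, and the bubble is within about 1 mm of the middle between the lines.

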